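# Snap the cover onto the glass stock-cube box

### The arm

A 6-joint arm with a two-finger parallel gripper is mounted at the origin on the work surface. World frame = base frame: x ahead of the robot, y to its left, z up, the work surface at z = 0. Lengths are in m, angles in rad, forces in N, time in s.
With the tool pointing down it reaches from about 0.35 to 0.975 m from the base axis. Payload 4.9 kg.
Tool frame: the origin (TCP) lies on the centre line of the jaws, within the pads' length; the fingertips stand manip.tip_reach ahead of it and the grasp point (between the pads) is the TCP (manip.tip_reach is the distance from the TCP to the fingertips, in m); z points along the fingers, y is the line along which they close (so a half turn about z gives the same grasp; the last joint's range is limited). The gripper opens to 85 mm and grips with 20 to 120 N. Pads are 22 mm wide; open, the fingers measure 114 mm over their backs; the gripper's body (76 mm by 85 mm) begins 54 mm behind the grasp point. The pads swing forward as they close: fully open they stand 13 mm farther back than shut.
Start: joints at [1.088, 0.053, 1.613, -0, 1.476, -0.119], TCP at [0.222, 0.584, 0.25] pointing down, gripper open.
Joint ranges: [-3.01, 3.01], [-1.01, 2.22], [0.06, 2.58], [-1.02, 4.17], [0.09, 2.62], [-3.14, 3.14]. Speed limits (rad/s): [2.57, 2.57, 3.14, 3.14, 3.14, 3.14].

### API

Orientations are given as a unit quaternion [w, x, y, z].
In Python, from plant import manip gives the robot as it stands. The module is installed in compiled form; this text tells all that it offers.
- The arm moves only by the tool move_arm, never from a script. Its argument "rows" is a list of rows, each a list of 7 numbers: the shift along the tool's x, y, z in cm, then the turn, a rotation vector about the tool's x, y, z in degrees, then the opening, from -1 (shut) to 1 (fully open). In form: [[tx, ty, tz, ax, ay, az, jaw], ...]. A call has 1 to 20 rows; each row shifts and turns the commanded pose from where the row before left it, along the tool's axes as they then stand; what a row does not reach is not made up. A row lasts 1/12 s, in which the tool goes at most 41.7 mm and 7.16 degrees, less where a joint would pass 70% of its speed; a pose out of reach is approached as far as the arm can. A call is refused whole if a number of a shift passes 4.17 or a number of a turn 7.16, either way. A call with a gripper value outside its range is refused whole. The fingers move at their own pace and stop on an object; the grip force is fixed at half the most. Time passes only in rows, so rows that do not move let the fingers close. It gives the time, the measured TCP pose, the force, the opening and the grip force at its end, in the units of the state.
- manip.state(): the state, without advancing time (a new reading comes with each control period).
- manip.grab_frame(name): name is "scene" or "top" or "wrist"; returns a dict with "img" (420x560x3 uint8, blue, green, red), "mtx" (3x3 intrinsics, pixels), "R" (3x3) and "t" (3): a world point X has camera coordinates R X + t. Camera axes: x right, y down, z forward; pixel columns grow to the right and rows downward; lengths in m; the calibration is good to about 2 mm. A picture is of the moment at which its call begins. There is no depth.
- manip.job_done(): hands the job in; it is judged then, once.
The state is a dict: "time": time; "joint_pos": joint angles; "joint_vel": joint speeds; "joint_efforts": joint torques, N m; "tool_pos": TCP position; "tool_rot": TCP orientation; "contact_force": force on the tool from outside, world axes, zero at the start; "ft_torque": the same for the moment, N m; "gripper_width": opening from 0.0 (shut) to 1.0 (fully open); "grasp_force": force on a finger pad.
Only numpy, scipy, OpenCV 4.12 (cv2) and the standard library are available. Lean on these libraries where they do the work, as an engineer would, in place of code of your own. Each camera call takes 0.05 s, during which the arm holds its last target. There are 200 camera calls.

### The job

Pick up the white cover by its bar handle, set it over the open amber glass box with its two clip arms at the two ends of the box, and press it straight down until both arms snap under the rim beads and the cover sits flush all round. Press gently, with no more force than the snap needs, and do not drop the cover on the glass. Then let go, leaving the jars and the bowl where they stand.

Things in the scene. Friction and masses are not known exactly. Their poses are not given: they have to be found in the camera images.
- cover: Loose cover, about 160 g, at first standing on the counter on its two steel clip arms, handle up. Origin: centre of its underside, level with the arms' lower ends; z up, x along its length from arm to arm; same either way round. White plate 121 x 76 x 5 mm, its lower face at z = 27 mm. Under it a white plug, 82 x 58 mm, 14 mm deep, that enters the box mouth.
- cover_grip (a point): Point in the cover's bamboo bar handle, 54.5 mm above the cover's origin, 22.5 mm above the plate's top face; axes as the cover's. The handle is 50 mm long along x, 16 mm wide along y and 28 mm tall, its top 5.5 mm above this point.
- cover_seat (a point): Centre of the lower face of the cover's plate (27.5 mm below cover_grip), axes as the cover's. With the cover home it lies at rim. At each end of the plate a rigid clip arm, 36 mm wide, hangs 27 mm below this face (outer faces at x = +-60.5 mm), with an inward hook at its foot whose slanted face rides over the bead.
- rim (a point): Centre of the mouth of the open amber glass box, at rim height; x along the box, z up. Hooks touch the beads with the plate some 10 mm above the rim; resistance grows until they snap past at about 6 mm, then drops, and the plate comes to rest on the rim. The snap takes 11 to 20 N in all, depending on friction; 24 N is always enough, over 33 N may crack the glass.
- box: Amber glass box, outside 100 (x) x 70 (y) x 55 mm tall, wall 4 mm (mouth 92 x 62 mm), with stock cubes in it. Origin: centre of its underside. At each end (x = +-51.5 mm) a steel rim bead, 6 mm thick and 32 mm long, lies 11.5 mm below the rim and springs inward. Pressed, it sinks slowly into its soft pad, some 1 mm per 1.5 N, and comes back.
- pad: Dark grey soft silicone pad 130 x 100 x 32 mm, fixed to the counter under the glass box; origin at the centre of its underside, x along the box. The box's underside is 32 mm and its rim 87 mm above the counter when nothing presses.
- susan: Bamboo lazy susan fixed on the counter, diameter 260 mm, 25 mm high, carrying the three jars; it stands at one side of the work and the bowl at the other. Origin: centre of its underside.
- jar0: Amber glass shaker jar with a steel twist cap, diameter 52 mm, 100 mm tall, standing on the lazy susan; origin at the centre of its underside. Leave alone.
- jar1: Second such jar. Leave alone.
- jar2: Third such jar. Leave alone.
- bowl: Small teal ceramic bowl, diameter 120 mm, 50 mm tall, standing on the counter; origin at the centre of its underside. Leave alone.
Things that resemble listed ones, but are neither listed nor needed, are in the scene too. What is shaped like the pad but pink is not meant. Leave any turquoise look-alike of the cover alone.

How it is judged:
By the outcome, as a careful person would: the job done as asked, in the order asked, and still so for the second after the job is handed in, with the robot touching nothing.
It also fails if it takes over 42 s, if anything falls off the work surface, if the arm or the gripper's body presses on something with over 40 N, if the wrist force passes 120 N, or if a joint passes its speed limit or range.

## Working session

There is one attempt and no reset: what is moved stays moved. The work goes in short steps, Python scripts to look and compute and a tool call to move; the robot and the scene stay as the last step left them, time stands still between calls to the robot, and variables do not carry over. Pictures are saved under pics/ and viewed, at most 10 in all, crops included, and the job is handed in when it is done.

Besides the shell and the picture viewer there is one more tool, called after "Emit:" as name(argument=value, ...), one argument or row to a line, values as JSON. move_arm: Moves the arm, as the interface text tells. Its arguments: {"type":"object","properties":{"rows":{"type":"array","items":{"type":"array","items":{"type":"number"}}}},"required":["rows"]}

```bash
mkdir -p pics; python3 - <<'E'
from plant import manip
import cv2
s=manip.state();print({k:s[k] for k in('time','tool_pos','tool_rot','contact_force','gripper_width')},manip.tip_reach)
for n in('scene','top'):
    f=manip.grab_frame(n);cv2.imwrite(f'pics/{n}0.png',f['img']);print(n,f['mtx'],f['R'],f['t'])
E
```

```text
{'time': 0.0, 'tool_pos': array([0.22210844, 0.58358706, 0.24907641]), 'tool_rot': array([-2.89467128e-04,  1.80880857e-01,  9.83504507e-01, -9.57231064e-04]), 'contact_force': array([-0.18834934,  0.41700815,  0.24859103]), 'gripper_width': 0.9992378898807358} 0.019
scene [[532.3415473    0.         279.43557114]
 [  0.         532.3415473  209.44508935]
 [  0.           0.           1.        ]] [[ 0.49135973  0.8708317   0.01475705]
 [ 0.66421154 -0.36370861 -0.65309959]
 [-0.56337256  0.33070864 -0.75712823]] [-0.25921601 -0.29684926  2.45906897]
top [[382.8806255    0.         281.8753021 ]
 [  0.         382.8806255  210.50705329]
 [  0.           0.           1.        ]] [[ 0.01199434 -0.9998067  -0.01557902]
 [-0.9929181  -0.0100672  -0.11837359]
 [ 0.11819387  0.0168885  -0.99284691]] [0.01193798 0.57480189 1.28288273]
```

View pics/scene0.png

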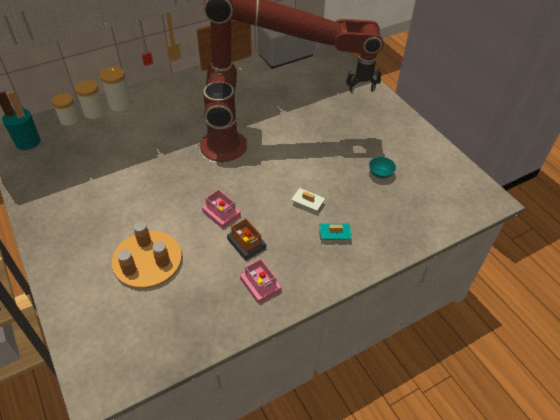

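View pics/top0.png

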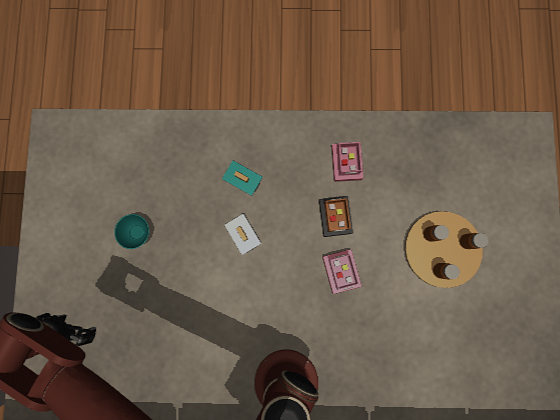

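The top view shows a white cover at (242,234) and a turquoise look-alike at (242,177). An amber box on a dark pad is at (336,216), with pink-pad boxes at (347,162) and (341,271). The white cover and the dark-pad box fit the description, so I'll measure those and confirm them in an enlarged crop.

```bash
cat > h.py <<'E'
from plant import manip
import cv2, numpy as np
def ray(f,uv,z):
    uv=np.atleast_2d(uv).astype(float)
    d=(np.linalg.inv(f['mtx'])@np.c_[uv,np.ones(len(uv))].T).T@f['R']
    c=-f['R'].T@f['t']
    return c+d*((z-c[2])/d[:,2])[:,None]
def proj(f,X):
    p=f['mtx']@(f['R']@np.asarray(X).T+f['t'][:,None]); return (p[:2]/p[2]).T
def rect(f,mask,z):
    """largest contour of mask cast onto plane z -> centre, long-axis angle deg, sizes mm"""
    cs=cv2.findContours(mask.astype(np.uint8),cv2.RETR_EXTERNAL,cv2.CHAIN_APPROX_NONE)[0]
    c=max(cs,key=cv2.contourArea)[:,0]
    P=ray(f,c,z)[:,:2]*1000
    (cx,cy),(w,h),a=cv2.minAreaRect(P.astype(np.float32))
    if w<h: a+=90;w,h=h,w
    return np.round([cx,cy,(a+90)%180-90,w,h],1), c.mean(0).round(1)
def win(shape,x0,x1,y0,y1):
    m=np.zeros(shape[:2],bool);m[y0:y1,x0:x1]=1;return m
E
python3 - <<'E'
from h import *
f=manip.grab_frame('top');im=f['img'];hsv=cv2.cvtColor(im,cv2.COLOR_BGR2HSV).astype(int)
H,S,V=[hsv[...,i] for i in range(3)]
w=win(im.shape,215,270,205,265)
print('cover',rect(f,w&(V>170)&(S<60)|w&(S>90),.032))
print('handle',rect(f,w&(S>70)&(H<30)&(V>90),.060))
w=win(im.shape,310,362,190,242)
print('pad',rect(f,w&((V<80)|(S>90)),.032))
print('amber',rect(f,w&(S>110),.087))
g=manip.grab_frame('scene')
a=cv2.resize(im[185:265,210:370],None,fx=4.5,fy=4.5,interpolation=2)
b=cv2.resize(g['img'][175:265,215:375],None,fx=2.6,fy=2.6,interpolation=2)
o=np.zeros((600,720,3),np.uint8);o[:360]=a;o[362:362+234,:416]=b
cv2.imwrite('pics/crop.png',o)
E
```

```text
cover (array([493.4, 153.6,  31.7, 117.8,  71.8]), array([242.2, 233.8]))
handle (array([493.5, 152.6,  32.2,  49.3,  15.5]), array([241.4, 233.3]))
pad (array([ 558.8, -164.9,    7.6,  133.8,  102.3]), array([335.3, 216. ]))
amber (array([ 557.1, -164.3,    7.3,  103.2,   75.4]), array([337.1, 214.5]))
```

View pics/crop.png

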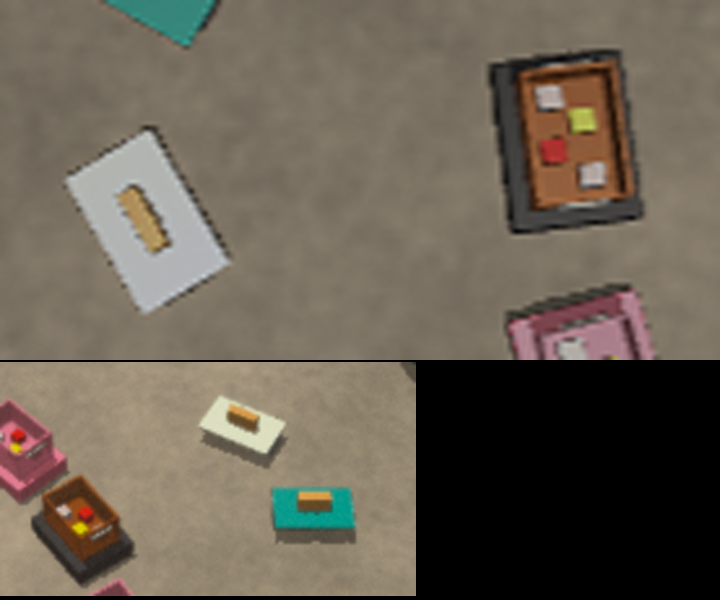

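Confirmed: the crop shows the white cover with its bamboo handle (top px 242,234) and the amber box on the dark grey pad (336,216). I'll move above the cover.

Emit:
move_arm(
  rows=[
    [-2.54, -1.92, 0, 0, 0, 0, 1],
    [-2.54, -1.92, 0, 0, 0, 0, 1],
    [-2.54, -1.92, 0, 0, 0, 0, 1],
    [-2.54, -1.92, 0, 0, 0, 0, 1],
    [-2.54, -1.92, 0, 0, 0, 0, 1],
    [-2.54, -1.92, 0, 0, 0, 0, 1],
    [-2.54, -1.92, 0, 0, 0, 0, 1],
    [-2.54, -1.92, 0, 0, 0, 0, 1],
    [-2.54, -1.92, 0, 0, 0, 0, 1],
    [-2.54, -1.92, 0, 0, 0, 0, 1],
    [-2.54, -1.92, 0, 0, 0, 0, 1],
    [-2.54, -1.92, 0, 0, 0, 0, 1],
    [-2.54, -1.92, 0, 0, 0, 0, 1],
    [-2.54, -1.92, 0, 0, 0, 0, 1],
    [-2.54, -1.92, 0, 0, 0, 0, 1],
    [-2.54, -1.92, 0, 0, 0, 0, 1],
  ],
)

```text
time: 1.53
tool_pos: [0.4933, 0.1509, 0.2502]
tool_rot: [-0.0, 0.181, 0.983, 0.0]
contact_force: [0.1, -0.6, -0.0]
gripper_width: 0.998
grasp_force: 0.0
```

Emit:
move_arm(
  rows=[
    [0, 0, 0, 0, 0, -6.6, 1],
    [0, 0, 0, 0, 0, -6.6, 1],
    [0, 0, 0, 0, 0, -6.6, 1],
    [0, 0, 0, 0, 0, -6.6, 1],
    [0, 0, 0, 0, 0, -6.6, 1],
    [0, 0, 0, 0, 0, -6.6, 1],
    [0, 0, 0, 0, 0, -6.6, 1],
    [0, 0, 0, 0, 0, -6.6, 1],
    [0, 0, 0, 0, 0, 0, 1],
  ],
)

```text
time: 2.28
tool_pos: [0.4927, 0.1524, 0.2501]
tool_rot: [-0.0, -0.276, 0.961, 0.0]
contact_force: [-0.2, 0.1, -0.9]
gripper_width: 0.993
grasp_force: 0.0
```

```bash
cat >> h.py <<'E'
from scipy.spatial.transform import Rotation as Ro
def pose():
    s=manip.state();q=s['tool_rot'];R=Ro.from_quat([q[1],q[2],q[3],q[0]]).as_matrix()
    return s,np.array(s['tool_pos']),R,np.degrees(np.arctan2(R[1,0],R[0,0]))
E
python3 - <<'E'
from h import *
s,p,R,h=pose();print(s['time'],p,h,R[:,2],s['contact_force'])
f=manip.grab_frame('wrist');cv2.imwrite('pics/w1.png',f['img'])
print(-f['R'].T@f['t'],R.T@f['R'].T)
print(proj(f,[[.4935,.153,.06],[.4935,.153,.032]]))
im=f['img'];hsv=cv2.cvtColor(im,cv2.COLOR_BGR2HSV).astype(int)
E
```

```text
2.2833 [0.49271892 0.15236482 0.25007589] -147.93949878908109 [-3.91870386e-04 -6.73420438e-05 -9.99999921e-01] [-0.18856517  0.08776452 -0.85744596]
[0.43699576 0.11926698 0.37418025] [[ 2.63085834e-04 -9.65797545e-01 -2.59297188e-01]
 [ 9.99999820e-01  3.94071338e-04 -4.53176317e-04]
 [ 5.39858164e-04 -2.59297022e-01  9.65797475e-01]]
[[280.30809227 188.45658665]
 [280.43312725 182.49709072]]
```

View pics/w1.png

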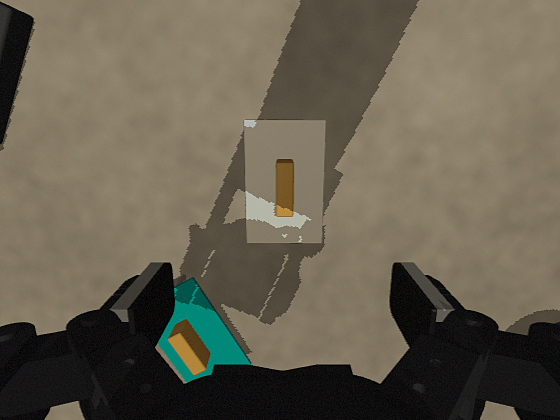

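The wrist view shows the white cover centred near (285,182) with its handle at (285,188), a few mm right of the tool's centre line. I'll measure it.

```bash
python3 - <<'E'
from h import *
s,p,R,h=pose()
f=manip.grab_frame('wrist');im=f['img'];hsv=cv2.cvtColor(im,cv2.COLOR_BGR2HSV).astype(int)
H,S,V=[hsv[...,i] for i in range(3)]
w=win(im.shape,262,308,145,235)
print(f['mtx'][0])
m=w&(S>120)&(H<30)
hr,c=rect(f,m,.060);print('handle',hr,c)
for r in (150,155,160,165,170,180,190,200,210,214,218): 
    x=np.where(m[r])[0];print(r,x.min() if len(x) else 0,x.max() if len(x) else 0,im[r,285],end=' | ')
# plate edges
for r in(135,150,225): print(r,im[r,240:252].sum(1)//3, im[r,318:332].sum(1)//3)
for c in(265,300): print(c,im[114:126,c].sum(1)//3, im[236:250,c].sum(1)//3)
E
```

```text
[360.34564423   0.         281.76981742]
handle [491.2 156.1  31.6  51.7  15.4] [284.1 187.5]
150 0 0 [105 124 136] | 155 0 0 [105 126 135] | 160 277 291 [20 52 74] | 165 276 293 [ 41  91 123] | 170 276 293 [ 38  86 120] | 180 276 293 [ 34  84 116] | 190 276 292 [ 33  85 116] | 200 276 292 [ 36  84 118] | 210 276 293 [ 65 140 183] | 214 276 292 [ 65 139 184] | 218 0 0 [171 184 181] | 135 [ 86  68  72  64 115 128 125 124 123 124 124 124] [121 122 122 124 124 124 122  78  75  82  82  83  80  79]
150 [ 75  75  76  68  96 123 126 123 124 122 124 123] [121 121 120 119 122 127 105  83  80  80  82  81  81  79]
225 [ 76  76  75  73  74  72  95 120 123 118 122 120] [120 118 119 125  83 116 125 125 121 123 122 120 119 121]
265 [ 77  79  79  77  79  62 122 128 125 123 125 123] [117 121 118 118 120 121 129  73  73  76  74  75  76  71]
300 [ 78  80  80  77  81  51 124 127 125 123 125 122] [178 176 176 171 189 193 120  78  68  69  69  68  72  69]
```

Emit:
move_arm(
  rows=[
    [-0.05, 0.39, 2.5, 0, 0, 0, 1],
    [0, 0, 2.5, 0, 0, 0, 1],
    [0, 0, 2.5, 0, 0, 0, 1],
    [0, 0, 2.5, 0, 0, 0, 1],
    [0, 0, 2.5, 0, 0, 0, 1],
    [0, 0, 1.5, 0, 0, 0, 1],
    [0, 0, 0, 0, 0, 0, 1],
  ],
)

```text
time: 2.97
tool_pos: [0.4882, 0.1554, 0.1059]
tool_rot: [-0.004, -0.274, 0.962, 0.0]
contact_force: [-0.4, -0.3, 0.0]
gripper_width: 0.998
grasp_force: 0.0
```

```bash
python3 - <<'E'
from h import *
s,p,R,h=pose();print(p,h,s['contact_force'])
f=manip.grab_frame('wrist');im=f['img'];cv2.imwrite('pics/w2.png',im)
hsv=cv2.cvtColor(im,cv2.COLOR_BGR2HSV).astype(int)
H,S,V=[hsv[...,i] for i in range(3)]
print(proj(f,[[p[0],p[1],.06]]))
w=win(im.shape,230,340,120,400)
hr,c=rect(f,w&(S>120)&(H<30),.060);print('handle',hr,c)
d=np.array([hr[0]/1e3-p[0],hr[1]/1e3-p[1],0]);print('tool off mm',R.T@d*1e3)
E
```

```text
[0.48819097 0.15541749 0.10586105] -148.1765444739399 [-0.39747018 -0.28448563  0.02330146]
[[278.47913568 246.09595425]]
handle [490.2 155.1  32.2  54.7  15.2] [276.3 247.4]
tool off mm [-1.53956547 -1.32909348 -0.01578971]
```

View pics/w2.png

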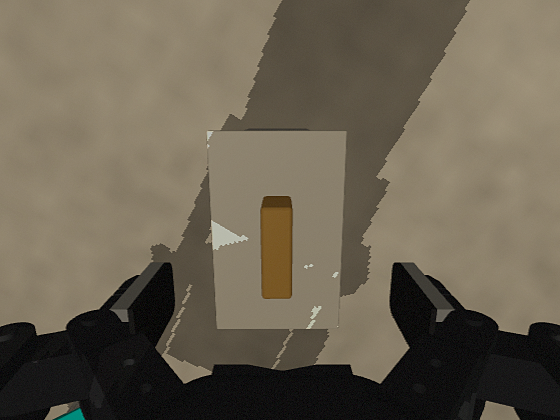

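The handle's top face spans about (262..292, 207..298), centred between the fingers, with the far end face showing above row 207. I'll let the arm settle and remeasure the top face only.

Emit:
move_arm(
  rows=[
    [0, 0, 0, 0, 0, 0, 1],
    [0, 0, 0, 0, 0, 0, 1],
    [0, 0, 0, 0, 0, 0, 1],
  ],
)

```text
time: 3.27
tool_pos: [0.4925, 0.1562, 0.1123]
tool_rot: [0.002, -0.275, 0.961, -0.0]
contact_force: [0.6, 0.1, -1.0]
gripper_width: 0.998
grasp_force: 0.0
```

```bash
python3 - <<'E'
from h import *
s,p,R,h=pose();print(p,h,R[:,2],s['contact_force'])
f=manip.grab_frame('wrist');im=f['img']
hsv=cv2.cvtColor(im,cv2.COLOR_BGR2HSV).astype(int)
H,S,V=[hsv[...,i] for i in range(3)]
w=win(im.shape,230,340,120,400)
m=w&(S>120)&(H<30);print(V[195:225:2,278],np.where(m.any(1))[0][[0,-1]])
hr,c=rect(f,m&(V>115),.060);print('handle',hr,c)
d=np.array([hr[0]/1e3-p[0],hr[1]/1e3-p[1],0]);print('tool off mm',R.T@d*1e3)
E
```

```text
[0.49250256 0.15615291 0.11227817] -148.0744556137746 [ 3.33677257e-03  5.23471229e-04 -9.99994296e-01] [ 0.58077173  0.08022558 -0.99244443]
[ 95 115 124 123 124 122 124 123 123 122 123 122 122 121 124] [185 399]
handle [492.5 156.5  31.6  48.   13.3] [279.6 238.7]
tool off mm [-1.81372709e-01  2.95938812e-01  1.73151678e-04]
```

Emit:
move_arm(
  rows=[
    [0, 0.03, 1.2, 0, 0, 0, 1],
    [0, 0, 1.2, 0, 0, 0, 1],
    [0, 0, 1.0, 0, 0, 0, 1],
    [0, 0, 0.9, 0, 0, 0, 1],
    [0, 0, 0.7, 0, 0, 0, 1],
    [0, 0, 0.4, 0, 0, 0, 1],
    [0, 0, 0, 0, 0, 0, 1],
    [0, 0, 0, 0, 0, 0, 1],
    [0, 0, 0, 0, 0, 0, 1],
  ],
)

```text
time: 4.07
tool_pos: [0.4915, 0.1563, 0.0568]
tool_rot: [0.0, -0.275, 0.961, -0.0]
contact_force: [-0.3, 0.3, -0.4]
gripper_width: 1.002
grasp_force: 0.0
```

Emit:
move_arm(
  rows=[
    [0, 0, 0, 0, 0, 0, -1],
    [0, 0, 0, 0, 0, 0, -1],
    [0, 0, 0, 0, 0, 0, -1],
    [0, 0, 0, 0, 0, 0, -1],
    [0, 0, 0, 0, 0, 0, -1],
    [0, 0, 0, 0, 0, 0, -1],
    [0, 0, 0, 0, 0, 0, -1],
    [0, 0, 0, 0, 0, 0, -1],
    [0, 0, 0, 0, 0, 0, -1],
    [0, 0, 0, 0, 0, 0, -1],
  ],
)

```text
time: 4.9
tool_pos: [0.4912, 0.1562, 0.0564]
tool_rot: [0.0, -0.275, 0.961, -0.0]
contact_force: [0.7, -0.9, 0.7]
gripper_width: 0.169
grasp_force: 63.5
```

Gripped (63 N). I'll lift, turn to the box heading, and move to where the wrist camera sees the box beside the held cover.

Emit:
move_arm(
  rows=[
    [0, 0, -0.5, 0, 0, 0, -1],
    [0, 0, -1.2, 0, 0, 0, -1],
    [0, 0, -2, 0, 0, 0, -1],
    [0, 0, -2.5, 0, 0, 0, -1],
    [0, 0, -2.5, 0, 0, 0, -1],
    [0, 0, -2.5, 0, 0, 0, -1],
    [0, 0, -2.5, 0, 0, 0, -1],
    [0, 0, -2.5, 0, 0, 0, -1],
    [0, 0, -2.5, 0, 0, 0, -1],
    [0, 0, -2.5, 0, 0, 0, -1],
    [0, 0, -2.5, 0, 0, 3.5, -1],
    [0, 0, -2.5, 0, 0, 3.5, -1],
    [0, 0, -2.5, 0, 0, 3.5, -1],
    [0, 0, -2.5, 0, 0, 3.5, -1],
    [0, 0, -2, 0, 0, 3.5, -1],
    [0, 0, -1, 0, 0, 3.5, -1],
    [0, 0, 0, 0, 0, 3.5, -1],
    [0, 0, 0, 0, 0, 0, -1],
  ],
)

```text
time: 6.4
tool_pos: [0.4909, 0.1563, 0.4004]
tool_rot: [0.001, -0.065, 0.998, 0.0]
contact_force: [-0.1, -0.2, -1.5]
gripper_width: 0.175
grasp_force: 63.2
```

Emit:
move_arm(
  rows=[
    [-0.4, -1.0, 0, 0, 0, 0, -1],
    [-0.87, -2.03, 0, 0, 0, 0, -1],
    [-0.87, -2.03, 0, 0, 0, 0, -1],
    [-0.87, -2.03, 0, 0, 0, 0, -1],
    [-0.87, -2.03, 0, 0, 0, 0, -1],
    [-0.87, -2.03, 0, 0, 0, 0, -1],
    [-0.87, -2.03, 0, 0, 0, 0, -1],
    [-0.87, -2.03, 0, 0, 0, 0, -1],
    [-0.87, -2.03, 0, 0, 0, 0, -1],
    [-0.87, -2.03, 0, 0, 0, 0, -1],
    [-0.87, -2.03, 0, 0, 0, 0, -1],
    [-0.87, -2.03, 0, 0, 0, 0, -1],
    [-0.87, -2.03, 0, 0, 0, 0, -1],
    [-0.87, -2.03, 0, 0, 0, 0, -1],
    [-0.87, -2.03, 0, 0, 0, 0, -1],
    [-0.87, -2.03, 0, 0, 0, 0, -1],
    [-0.4, -1.0, 0, 0, 0, 0, -1],
    [0, 0, 0, 0, 0, 0, -1],
    [0, 0, 0, 0, 0, 0, -1],
    [0, 0, 0, 0, 0, 0, -1],
  ],
)

```text
time: 8.07
tool_pos: [0.6701, -0.1468, 0.3982]
tool_rot: [-0.0, -0.066, 0.998, 0.0]
contact_force: [0.2, 0.6, -0.0]
gripper_width: 0.17
grasp_force: 63.2
```

```bash
python3 - <<'E'
from h import *
s,p,R,h=pose();print(s['time'],p,h,R[:,2],s['contact_force'],s['grasp_force'])
f=manip.grab_frame('wrist');im=f['img'];cv2.imwrite('pics/w3.png',im)
print(proj(f,[[.557,-.163,.087]]))
E
```

```text
8.0667 [ 0.67010343 -0.14683913  0.39822466] -172.48625615779298 [-5.87545107e-04  6.49541632e-04 -9.99999616e-01] [ 0.16588395  0.57043513 -0.00772603] 63.18091034889221
[[279.17474975  67.24467117]]
```

View pics/w3.png

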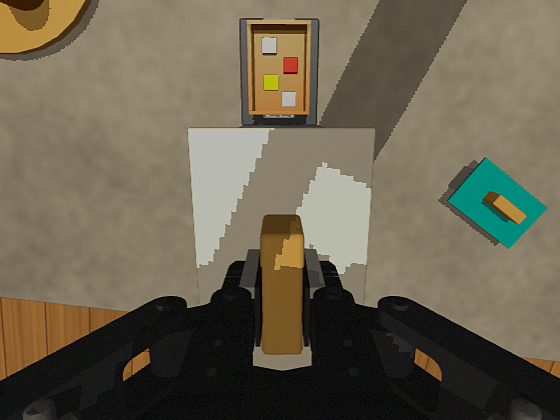

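The wrist view shows the open amber box on the dark pad, rim roughly cols 247–312 and rows 23–118. The held cover is squarely in the jaws, plate and handle both centred at column 282. I'll measure the rim.

```bash
python3 - <<'E'
from h import *
s,p,R,h=pose()
f=manip.grab_frame('wrist');im=f['img'];hsv=cv2.cvtColor(im,cv2.COLOR_BGR2HSV).astype(int)
H,S,V=[hsv[...,i] for i in range(3)]
w=win(im.shape,225,335,8,126)
for nm,m,z in(('amber',w&(S>100)&(H<30),.087),('pad',w&(((V<95)&(S<80))|(S>100)),.032)):
    r,c=rect(f,m,z);d=np.array([r[0]/1e3-p[0],r[1]/1e3-p[1],0]);print(nm,r,c,'off',R.T@d*1e3,(h+180)%360-r[2])
for r in(45,70,100): print(r,V[r,240:256],S[r,240:256],'\n  ',V[r,304:320],S[r,304:320])
for c in(262,280,300): print(c,V[16:32,c],S[16:32,c],'\n  ',V[108:127,c],S[108:127,c])
E
```

```text
amber [ 558.6 -163.7    7.5   99.8   71. ] [278.4  65.9] off [ 1.12796957e+02 -2.36154733e+00  8.61211320e-03] 0.030834964647340257
pad [ 557.1 -152.1    7.5  128.8  123.2] [287.2  76.5] off [1.12763726e+02 9.33498526e+00 1.32113329e-02] 0.030834964647340257
45 [ 55  88 100  99  97  95  87 154 181 185 166 110  84  78 173 181] [ 32  23  31  28  29  21   6 103 121 121 129 165 200 209 125 123] 
   [125  81 134 177 184 189 126  87  93  95  95  96  98  67  38 139] [155 195 158 128 125 134  83   9  22  32  24  27  26  11  47  66]
70 [ 77  59  91  91  94  94  89 105 176 185 189 142  91  84 129 174] [ 60  17  25  28  30  27   9  51 135 136 130 153 202 182 154 135] 
   [105  81 178 186 186 157 103  89  89  90  90  94  77  34 139 149] [175 214 149 140 144 123  54  17  26  34  25  24  23  15  62  62]
100 [151  84  63  86  87  87  84  79 125 178 186 165 111  84  80 171] [ 64  58  12  24  32  18  15   6  98 153 159 165 195 212 226 161] 
   [ 80 135 177 182 189 122  78  81  80  83  86  75  39  99 138 140] [239 187 166 168 174 107   7  16  26  18  30  20  20  62  65  58]
262 [149 154  48  95 193 18
[... 166 characters left out ...]
 40  39  40  52  62
  68] [166 171 164 169 179 177  99  78  18  23   8  19  20  26  13  32  20  49
  34]
280 [147 149 139 148 192 183 184 197  32  52  52  53  52  50  87  95] [ 59  63  29  26 114 113 114 111 255 201 221 221 201 255 179 174] 
   [175 174 176 187 187 186 100 186 147 113  21  36  37  30  40  39  20  68
  57] [169 169 170 169 179 174  84  23  38  45  12   7   7   9  13  13  26  38
  36]
300 [144 152  44  62 197 183 183 199  30  51  55  54  53  47  88  93] [ 64  62   6   4 123 116 117 110 255 235 195 236 226 250 180 175] 
   [174 173 176 184 186 200  66  30  34  38  38  37  36  35  40  37  23  54
  56] [170 172 170 176 174 180 108  51  23  34  27  14  21   7  13  34  11  52
  32]
```

```bash
python3 - <<'E'
from h import *
s,p,R,h=pose()
f=manip.grab_frame('wrist');im=f['img']
G=im.astype(int).sum(2)//3
for c in(205,240,330,360): print(c,G[121:134,c])
print(G[140,183:195],G[140,368:382])
q=ray(f,[[200,127.5],[282,127.5],[365,127.5],[189.,140],[374.5,140]],p[2]-.0244)
print(((q-p)@R*1e3).round(1))
E
```

```text
205 [123 124 122 124 123 125  93 168 182 184 183 183 182]
240 [131 131 128 124 127 103  49 173 184 185 183 183 182]
330 [ 75  74  74  74  74  72  69 109 118 127 125 125 124]
360 [ 77  76  79  77  77  76  69 109 119 124 124 125 123]
[126 128 131 128 124 165 182 184 184 183 182 183] [124 123 124 122 126 120  96  75  72  74  76  76  74  77]
[[ 59.4 -31.3  24.4]
 [ 59.4   1.7  24.4]
 [ 59.4  35.1  24.4]
 [ 54.4 -36.1  24.4]
 [ 54.4  39.2  24.4]]
```

Emit:
move_arm(
  rows=[
    [0.7, -0.05, 0, 0, 0, 0, -1],
    [1.5, -0.05, 0, 0, 0, 0, -1],
    [2.0, -0.05, 0, 0, 0, 0, -1],
    [2.0, -0.05, 0, 0, 0, 0, -1],
    [2.0, -0.05, 0, 0, 0, 0, -1],
    [1.8, -0.05, 0, 0, 0, 0, -1],
    [1.0, -0.05, 0, 0, 0, 0, -1],
    [0.4, -0.04, 1.0, 0, 0, 0, -1],
    [0, 0, 2, 0, 0, 0, -1],
    [0, 0, 2.5, 0, 0, 0, -1],
    [0, 0, 2.5, 0, 0, 0, -1],
    [0, 0, 2.5, 0, 0, 0, -1],
    [0, 0, 2.5, 0, 0, 0, -1],
    [0, 0, 2.5, 0, 0, 0, -1],
    [0, 0, 2.0, 0, 0, 0, -1],
    [0, 0, 1.5, 0, 0, 0, -1],
    [0, 0, 0.8, 0, 0, 0, -1],
    [0, 0, 0, 0, 0, 0, -1],
    [0, 0, 0, 0, 0, 0, -1],
    [0, 0, 0, 0, 0, 0, -1],
  ],
)

```text
time: 9.88
tool_pos: [0.5588, -0.1664, 0.2017]
tool_rot: [0.001, -0.065, 0.998, -0.001]
contact_force: [-0.1, 0.6, -1.7]
gripper_width: 0.172
grasp_force: 63.2
```

Emit:
move_arm(
  rows=[
    [0, 0, 1, 0, 0, 0, -1],
    [0, 0, 1, 0, 0, 0, -1],
    [0, 0, 0.8, 0, 0, 0, -1],
    [0, 0, 0.5, 0, 0, 0, -1],
    [0, 0, 0, 0, 0, 0, -1],
    [0, 0, 0, 0, 0, 0, -1],
    [0, 0, 0, 0, 0, 0, -1],
    [0, 0, 0, 0, 0, 0, -1],
  ],
)

```text
time: 10.55
tool_pos: [0.5584, -0.1664, 0.1679]
tool_rot: [0.001, -0.065, 0.998, -0.0]
contact_force: [0.4, -0.3, -2.1]
gripper_width: 0.171
grasp_force: 63.2
```

```bash
python3 - <<'E'
from h import *
s,p,R,h=pose();print(s['time'],p,h,R[:,2],s['contact_force'])
f=manip.grab_frame('top');g=manip.grab_frame('scene');w=manip.grab_frame('wrist')
print(proj(f,[p,[.5577,-.1656,.087]]),proj(g,[p,[.5577,-.1656,.087]]))
a=cv2.resize(f['img'][175:265,290:390],None,fx=4,fy=4,interpolation=2)
b=cv2.resize(g['img'][195:285,200:300],None,fx=4,fy=4,interpolation=2)
cv2.imwrite('pics/hov.png',np.r_[np.c_[a,b],cv2.resize(w['img'],(300,225))[:,:].repeat(1,0) if 0 else np.zeros((1,800,3),np.uint8)])
np.savez('hov.npz',top=f['img'],scene=g['img'],wrist=w['img'])
E
```

```text
10.55 [ 0.5583587  -0.16638441  0.16794794] -172.5416287250779 [ 1.03067648e-03 -4.32601596e-04 -9.99999375e-01] [ 0.42218936 -0.26586633 -2.09596738]
[[341.08420391 211.21866537]
 [337.45202415 214.28231485]] [[244.90811201 216.1858222 ]
 [245.74463098 229.69270189]]Traceback (most recent call last):
  File "<stdin>", line 7, in <module>
    res = self.concatenate(tuple(objs), axis=axis)
ValueError: all the input array dimensions except for the concatenation axis must match exactly, but along dimension 1, the array at index 0 has size 400 and the array at index 1 has size 800
```

```bash
python3 - <<'E'
from h import *
s,p,R,h=pose()
f=manip.grab_frame('top');g=manip.grab_frame('scene')
a=cv2.resize(f['img'][175:265,290:390],None,fx=4,fy=4,interpolation=2)
b=cv2.resize(g['img'][195:285,200:300],None,fx=4,fy=4,interpolation=2)
cv2.imwrite('pics/hov.png',np.hstack([a,b]))
np.savez('hov.npz',top=f['img'],scene=g['img'])
E
```

```text
(no output)
```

View pics/hov.png

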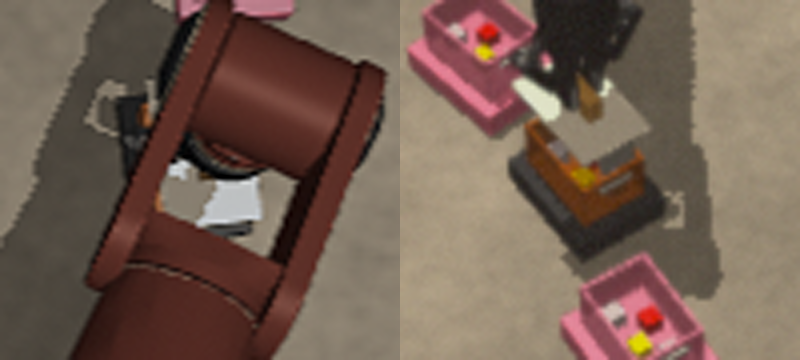

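The hover picture is mostly arm in the top view, but the scene view shows the cover just above the amber box and roughly aligned. I'll back off and remeasure the rim from close by with the wrist camera.

Emit:
move_arm(
  rows=[
    [-1.0, 0, 0, 0, 0, 0, -1],
    [-2.0, 0, 0, 0, 0, 0, -1],
    [-2.5, 0, 0, 0, 0, 0, -1],
    [-2.5, 0, 0, 0, 0, 0, -1],
    [-2.0, 0, 0, 0, 0, 0, -1],
    [-1.5, 0, 0, 0, 0, 0, -1],
    [0, 0, 0, 0, 0, 0, -1],
    [0, 0, 0, 0, 0, 0, -1],
    [0, 0, 0, 0, 0, 0, -1],
    [0, 0, 0, 0, 0, 0, -1],
  ],
)

```text
time: 11.63
tool_pos: [0.6713, -0.1514, 0.1671]
tool_rot: [-0.0, -0.065, 0.998, 0.0]
contact_force: [-0.1, -0.3, -1.3]
gripper_width: 0.174
grasp_force: 63.2
```

```bash
python3 - <<'E'
from h import *
s,p,R,h=pose();print(s['time'],p,h,R[:,2])
f=manip.grab_frame('wrist');im=f['img'];cv2.imwrite('pics/w4.png',im)
hsv=cv2.cvtColor(im,cv2.COLOR_BGR2HSV).astype(int);H,S,V=[hsv[...,i] for i in range(3)]
m=(S>100)&(H<30)
T=lambda u,z:((ray(f,u,z)-p)@R*1e3).round(1)
for r in(20,40,60,80,100):
    x=np.where(m[r,180:380])[0]+180
    print(r,x[[0,-1]],T([[x[0]-.3,r],[x[-1]+.3,r],[(x[0]+x[-1])/2,r]],.087)[:,:2].tolist())
for c in(250,265,300,310):
    x=np.where(m[:125,c])[0];print(c,x[-1],T([[c,x[-1]+.3]],.087)[:,:2])
q=T([[189.,140],[374.5,140],[282,127.5]],p[2]-.0244);print(q)
G=im.astype(int).sum(2)//3;print(G[140,183:195],G[140,368:382],G[121:134,240])
E
```

```text
11.6333 [ 0.67129684 -0.15139062  0.16707604] -172.56349261779076 [-7.54127076e-04  1.49990283e-04 -9.99999704e-01]
20 [216 352] [[111.1, -32.4], [111.1, 37.9], [111.1, 2.7]]
40 [217 351] [[101.6, -32.4], [101.6, 37.8], [101.6, 2.7]]
60 [217 350] [[91.9, -32.8], [91.9, 37.8], [91.9, 2.5]]
80 [218 349] [[81.9, -32.7], [81.9, 37.7], [81.9, 2.5]]
100 [219 348] [[71.6, -32.7], [71.6, 37.7], [71.6, 2.5]]
250 114 [[ 64.1 -15.8]]
265 114 [[64.1 -7.6]]
300 115 [[63.6 11.6]]
310 115 [[63.6 17.1]]
[[ 54.4 -36.1  24.4]
 [ 54.4  39.3  24.4]
 [ 59.4   1.7  24.4]]
[133 133 134 131 124 176 194 194 193 193 193 194] [133 132 133 132 134 130 106  84  76  81  80  79  80  82] [ 39  41  37  38  38  51  74 192 193 195 193 192 193]
```

View pics/w4.png

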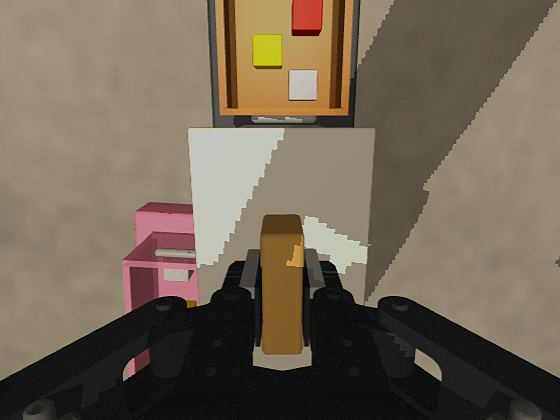

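The close view shows the box's near end and both side walls. The rim centre is 2.55 mm off in y against 1.6 mm for the cover, matching the far view, so a shift of x +114.7 mm and y +1.0 mm centres it. Going over the box and lowering until the arms straddle it.

Emit:
move_arm(
  rows=[
    [1.0, 0.1, 0, 0, 0, 0, -1],
    [2.0, 0, 0, 0, 0, 0, -1],
    [2.5, 0, 0, 0, 0, 0, -1],
    [2.5, 0, 0, 0, 0, 0, -1],
    [2.0, 0, 0, 0, 0, 0, -1],
    [1.47, 0, 0, 0, 0, 0, -1],
    [0, 0, 0, 0, 0, 0, -1],
    [0, 0, 0, 0, 0, 0, -1],
    [0, 0, 0.4, 0, 0, 0, -1],
    [0, 0, 0.8, 0, 0, 0, -1],
    [0, 0, 0.8, 0, 0, 0, -1],
    [0, 0, 0.5, 0, 0, 0, -1],
    [0, 0, 0.2, 0, 0, 0, -1],
    [0, 0, 0, 0, 0, 0, -1],
    [0, 0, 0, 0, 0, 0, -1],
    [0, 0, 0, 0, 0, 0, -1],
  ],
)

```text
time: 13.02
tool_pos: [0.5585, -0.1653, 0.1406]
tool_rot: [0.0, -0.065, 0.998, -0.0]
contact_force: [0.1, -0.5, -1.6]
gripper_width: 0.171
grasp_force: 63.2
```

```bash
python3 - <<'E'
from h import *
s,p,R,h=pose();print(s['time'],p,h,R[:,2],s['contact_force'],s['ft_torque'])
t=np.array([.6712968,-.15139])
xt=np.array([np.cos(np.radians(-172.5)),np.sin(np.radians(-172.5))]);yt=np.array([xt[1],-xt[0]])
d=p[:2]-t;print(d@xt*1e3,d@yt*1e3)
E
```

```text
13.0167 [ 0.55847462 -0.16527896  0.140615  ] -172.53925325925178 [ 5.29638290e-04 -2.38968089e-04 -9.99999831e-01] [ 0.05912271 -0.48412017 -1.57087403] [ 0.01209856  0.09333087 -0.00380443]
113.66984294879894 0.9561064775213055
```

Emit:
move_arm(
  rows=[
    [0.1, 0, 0.2, 0, 0, 0, -1],
    [0, 0, 0.3, 0, 0, 0, -1],
    [0, 0, 0.3, 0, 0, 0, -1],
    [0, 0, 0, 0, 0, 0, -1],
    [0, 0, 0, 0, 0, 0, -1],
  ],
)

```text
time: 13.43
tool_pos: [0.5569, -0.1653, 0.1319]
tool_rot: [-0.0, -0.065, 0.998, 0.0]
contact_force: [-0.4, 0.2, -1.8]
gripper_width: 0.17
grasp_force: 63.2
```

Emit:
move_arm(
  rows=[
    [0, 0, 0.15, 0, 0, 0, -1],
    [0, 0, 0.15, 0, 0, 0, -1],
    [0, 0, 0, 0, 0, 0, -1],
    [0, 0, 0, 0, 0, 0, -1],
  ],
)

```text
time: 13.77
tool_pos: [0.5571, -0.1653, 0.1292]
tool_rot: [-0.0, -0.065, 0.998, 0.0]
contact_force: [-0.3, -1.1, -1.7]
gripper_width: 0.17
grasp_force: 63.2
```

Emit:
move_arm(
  rows=[
    [0, 0, 0.1, 0, 0, 0, -1],
    [0, 0, 0.1, 0, 0, 0, -1],
    [0, 0, 0.1, 0, 0, 0, -1],
    [0, 0, 0, 0, 0, 0, -1],
  ],
)

```text
time: 14.1
tool_pos: [0.5573, -0.1654, 0.1265]
tool_rot: [0.0, -0.065, 0.998, -0.0]
contact_force: [-0.3, 0.6, -0.8]
gripper_width: 0.172
grasp_force: 63.6
```

Emit:
move_arm(
  rows=[
    [0, 0, 0.1, 0, 0, 0, -1],
    [0, 0, 0.1, 0, 0, 0, -1],
    [0, 0, 0.1, 0, 0, 0, -1],
  ],
)

```text
time: 14.35
tool_pos: [0.5576, -0.1655, 0.124]
tool_rot: [0.0, -0.065, 0.998, -0.0]
contact_force: [-0.9, 1.0, 4.2]
gripper_width: 0.177
grasp_force: 64.0
```

Hooks have touched the beads (net about 6 N), with small lateral forces. I'll press on in small steps.

Emit:
move_arm(
  rows=[
    [0, 0, 0.1, 0, 0, 0, -1],
    [0, 0, 0.1, 0, 0, 0, -1],
    [0, 0, 0.1, 0, 0, 0, -1],
  ],
)

```text
time: 14.6
tool_pos: [0.5577, -0.1656, 0.1212]
tool_rot: [0.001, -0.065, 0.998, -0.0]
contact_force: [-0.4, 0.8, 6.0]
gripper_width: 0.176
grasp_force: 64.4
```

Emit:
move_arm(
  rows=[
    [0, 0, 0.1, 0, 0, 0, -1],
    [0, 0, 0.1, 0, 0, 0, -1],
  ],
)

```text
time: 14.77
tool_pos: [0.5579, -0.1656, 0.1196]
tool_rot: [0.001, -0.065, 0.998, -0.0]
contact_force: [-2.1, 1.7, 7.0]
gripper_width: 0.173
grasp_force: 64.6
```

Emit:
move_arm(
  rows=[
    [0, 0, 0.1, 0, 0, 0, -1],
    [0, 0, 0.1, 0, 0, 0, -1],
  ],
)

```text
time: 14.93
tool_pos: [0.558, -0.1657, 0.118]
tool_rot: [0.001, -0.065, 0.998, -0.0]
contact_force: [-1.6, 1.2, 8.9]
gripper_width: 0.178
grasp_force: 64.9
```

Emit:
move_arm(
  rows=[
    [0, 0, 0.1, 0, 0, 0, -1],
    [0, 0, 0.1, 0, 0, 0, -1],
  ],
)

```text
time: 15.1
tool_pos: [0.5582, -0.1657, 0.1164]
tool_rot: [0.001, -0.065, 0.998, -0.001]
contact_force: [-2.7, 1.4, 10.1]
gripper_width: 0.173
grasp_force: 65.0
```

Emit:
move_arm(
  rows=[
    [0, 0, 0.1, 0, 0, 0, -1],
    [0, 0, 0.1, 0, 0, 0, -1],
  ],
)

```text
time: 15.27
tool_pos: [0.5584, -0.1658, 0.1148]
tool_rot: [0.001, -0.065, 0.998, -0.001]
contact_force: [-2.8, 1.2, 13.0]
gripper_width: 0.173
grasp_force: 65.2
```

Emit:
move_arm(
  rows=[
    [0, 0, 0.1, 0, 0, 0, -1],
    [0, 0, 0.1, 0, 0, 0, -1],
  ],
)

```text
time: 15.43
tool_pos: [0.5582, -0.1659, 0.1125]
tool_rot: [0.001, -0.065, 0.998, -0.001]
contact_force: [-1.8, -0.6, 0.2]
gripper_width: 0.175
grasp_force: 63.3
```

Force dropped from about 15 N to about 2 N, so it snapped. I'll hold and watch the box come up.

Emit:
move_arm(
  rows=[
    [0, 0, 0, 0, 0, 0, -1],
    [0, 0, 0, 0, 0, 0, -1],
    [0, 0, 0, 0, 0, 0, -1],
  ],
)

```text
time: 15.68
tool_pos: [0.5578, -0.1659, 0.1114]
tool_rot: [0.001, -0.065, 0.998, -0.001]
contact_force: [-1.4, -1.0, 6.8]
gripper_width: 0.175
grasp_force: 64.4
```

Emit:
move_arm(
  rows=[
    [0, 0, 0, 0, 0, 0, -1],
    [0, 0, 0, 0, 0, 0, -1],
    [0, 0, 0, 0, 0, 0, -1],
    [0, 0, 0, 0, 0, 0, -1],
  ],
)

```text
time: 16.02
tool_pos: [0.5579, -0.1659, 0.1115]
tool_rot: [0.001, -0.065, 0.998, -0.001]
contact_force: [-0.8, 0.2, 6.9]
gripper_width: 0.174
grasp_force: 64.4
```

```bash
python3 - <<'E'
from h import *
s,p,R,h=pose();print(s['time'],p,h,R[:,2],s['contact_force'],s['ft_torque'])
E
```

```text
16.0167 [ 0.5578518  -0.16587663  0.1114743 ] -172.54675446495887 [ 0.00168856 -0.00102823 -0.99999805] [-0.83934818  0.18352499  6.91817105] [0.14202807 0.29836238 0.02054738]
```

Emit:
move_arm(
  rows=[
    [0, 0, 0.1, 0, 0, 0, -1],
    [0, 0, 0.1, 0, 0, 0, -1],
    [0, 0, 0.1, 0, 0, 0, -1],
    [0, 0, 0, 0, 0, 0, -1],
    [0, 0, 0, 0, 0, 0, -1],
    [0, 0, 0, 0, 0, 0, -1],
  ],
)

```text
time: 16.52
tool_pos: [0.5579, -0.1659, 0.1091]
tool_rot: [0.001, -0.065, 0.998, -0.0]
contact_force: [-2.9, -0.4, 11.1]
gripper_width: 0.171
grasp_force: 65.0
```

Emit:
move_arm(
  rows=[
    [0, 0, -0.1, 0, 0, 0, -1],
    [0, 0, -0.1, 0, 0, 0, -1],
    [0, 0, -0.1, 0, 0, 0, -1],
    [0, 0, -0.1, 0, 0, 0, -1],
    [0, 0, -0.1, 0, 0, 0, -1],
    [0, 0, -0.1, 0, 0, 0, -1],
    [0, 0, -0.1, 0, 0, 0, -1],
    [0, 0, 0, 0, 0, 0, -1],
    [0, 0, 0, 0, 0, 0, -1],
    [0, 0, 0, 0, 0, 0, -1],
    [0, 0, 0, 0, 0, 0, -1],
  ],
)

```text
time: 17.43
tool_pos: [0.5573, -0.1655, 0.1143]
tool_rot: [0.0, -0.065, 0.998, -0.0]
contact_force: [1.6, -1.7, 2.7]
gripper_width: 0.168
grasp_force: 63.7
```

Emit:
move_arm(
  rows=[
    [0, 0, -0.1, 0, 0, 0, -1],
    [0, 0, -0.1, 0, 0, 0, -1],
    [0, 0, 0, 0, 0, 0, -1],
    [0, 0, 0, 0, 0, 0, -1],
    [0, 0, 0, 0, 0, 0, -1],
  ],
)

```text
time: 17.85
tool_pos: [0.5565, -0.1649, 0.1156]
tool_rot: [-0.001, -0.065, 0.998, 0.001]
contact_force: [-1.2, 0.7, 0.8]
gripper_width: 0.169
grasp_force: 63.5
```

Emit:
move_arm(
  rows=[
    [0, 0, 0, 0, 0, 0, -0.4],
    [0, 0, 0, 0, 0, 0, 0],
    [0, 0, 0, 0, 0, 0, 1],
    [0, 0, 0, 0, 0, 0, 1],
    [0, 0, 0, 0, 0, 0, 1],
    [0, 0, 0, 0, 0, 0, 1],
    [0, 0, 0, 0, 0, 0, 1],
    [0, 0, 0, 0, 0, 0, 1],
    [0, 0, 0, 0, 0, 0, 1],
  ],
)

```text
time: 18.6
tool_pos: [0.5572, -0.1654, 0.1163]
tool_rot: [0.0, -0.065, 0.998, -0.0]
contact_force: [0.9, 0.4, -0.2]
gripper_width: 1.0
grasp_force: 0.0
```

Emit:
move_arm(
  rows=[
    [0, 0, -0.5, 0, 0, 0, 1],
    [0, 0, -1, 0, 0, 0, 1],
    [0, 0, -2, 0, 0, 0, 1],
    [0, 0, -2.5, 0, 0, 0, 1],
    [0, 0, -2.5, 0, 0, 0, 1],
    [0, 0, -2.5, 0, 0, 0, 1],
    [0, 0, -2.5, 0, 0, 0, 1],
    [0, 0, -1.5, 0, 0, 0, 1],
    [0, 0, 0, 0, 0, 0, 1],
    [0, 0, 0, 0, 0, 0, 1],
    [0, 0, 0, 0, 0, 0, 1],
  ],
)

```text
time: 19.52
tool_pos: [0.5566, -0.1651, 0.2652]
tool_rot: [-0.001, -0.065, 0.998, 0.0]
contact_force: [-0.2, -0.4, 0.3]
gripper_width: 0.996
grasp_force: 0.0
```

```bash
python3 - <<'E'
from h import *
s,p,R,h=pose();print(s['time'],p,s['contact_force'])
f=manip.grab_frame('wrist');g=manip.grab_frame('scene')
a=f['img'][100:400,80:480]
b=cv2.resize(g['img'][200:260,215:275],(400,400),interpolation=2)[:300]
cv2.imwrite('pics/fin.png',np.hstack([a,b]))
E
```

```text
19.5167 [ 0.5566353  -0.16511985  0.26523315] [-0.23813302 -0.44092325  0.27958359]
```

View pics/fin.png

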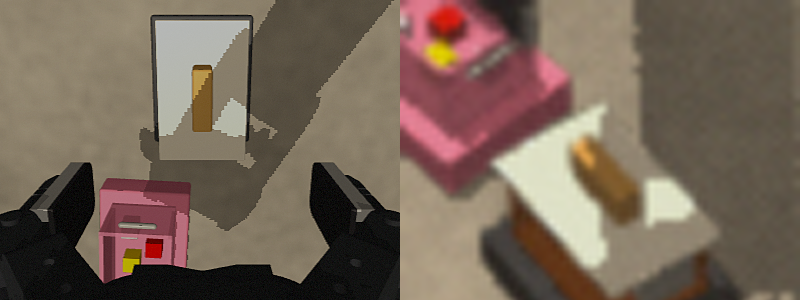

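The cover sits on the box and the gripper is clear. I'll check size and level from the plate's edges before handing in.

```bash
python3 - <<'E'
from h import *
s,p,R,h=pose();f=manip.grab_frame('wrist');G=f['img'].astype(int).sum(2)//3
for r in(122,140,170,200,230,250): print(r,G[r,228:246],G[r,322:340])
for c in(245,260,310,325): print(c,G[108:124,c],G[250:268,c])
C=np.array([[60.5,-38,0],[60.5,38,0],[-60.5,38,0],[-60.5,-38,0]])/1e3
M=np.eye(4)
for z in(.119,.125):
    c=np.array([.5572,-.1655,z]);print(z,proj(f,c+C@R.T).round(1).tolist())
E
```

```text
122 [138 121  61  51  77  73 102 183 191 188 187 188 186 187 186 187 187 187] [186 187 187 187 186 190 192 120  66  52  43 119 128 125 121 123 120 124]
140 [129 135  79  39  66  72  60 170 185 182 181 181 180 181 181 180 180 181] [124 123 121 123 124 128  88  67  61  38  55  77  80  78  78  78  79  77]
170 [121 122 130  76  38  64  67  53 174 185 183 180 180 180 179 179 179 180] [123 121 122 123 131  82  32  27  15  75  81  80  79  79  75  79  78  75]
200 [121 121 122 127  90  54  59  56  46 175 183 180 178 179 178 179 177 178] [120 122 121 130  81  32  22  20  74  80  76  76  75  75  75  77  75  77]
230 [120 129 124 125 130  95  44  25  24   8 177 185 178 177 177 177 177 177] [177 178 189 126  35  18  13  70  77  75  75  68 116 124 120 122 124  82]
250 [ 74  71  72  73  73  76  74  76  76  74  79 117 124 121 120 121 121 120] [120 124 105  77  70  72  71  72  73  71  71  73  71  70  69  68  70  70]
245 [127 129 128 129 128 130 136  75  33  57  78  78  69 187 187 183] [120 119 119 121 121 121 120 119 122 122 128  75  75  76  78  75  77  77]
260 [130 128 127 128 129 129 138  71  29  55  77  76  63 187 187 182] [121 119 122 120 122 121 120 119 118 121 127  73  74  75  74  74  76  77]
310 [126 124 126 125 127 129 138  71  31  56  74  73  64 185 187 182] [120 120 120 120 121 120 120 120 121 119 127  72  74  75  74  74  75  75]
325 [125 124 127 125 125 127 135  69  28  51  72  70  65 182 187 182] [ 77  76  74  78 122 116 119 117 115 115 119 122 119 121 119 120 122 128]
0.119 [[226.1, 120.5], [330.7, 120.6], [325.4, 273.7], [232.0, 273.6]]
0.125 [[224.8, 120.7], [331.9, 120.8], [326.3, 276.9], [231.0, 276.9]]
```

```bash
python3 - <<'E'
from h import *
s,p,R,h=pose();f=manip.grab_frame('wrist')
C=np.array([[60.5,-38,0],[60.5,38,0],[-60.5,38,0],[-60.5,-38,0]])/1e3
for z in(.092,.098):
    print(z,proj(f,np.array([.5572,-.1655,z])+C@R.T).round(1).tolist())
# observed edges -> widths on z=.092 at both ends
for r,a,b in((122,234.2,328.8),(170,235.6,326.6),(230,237.7,324.7),(250,238.7,323.9)):
    q=(ray(f,[[a,r],[b,r]],.092)-p)@R*1e3;print(r,q[0,:2].round(1),(q[1,1]-q[0,1]).round(2))
q=(ray(f,[[280,120.6],[280,260.7]],.092)-p)@R*1e3;print(q[:,0],q[0,0]-q[1,0])
E
```

```text
0.092 [[231.1, 119.8], [326.3, 119.8], [321.9, 260.4], [236.1, 260.4]]
0.098 [[230.1, 119.9], [327.2, 119.9], [322.6, 263.2], [235.2, 263.1]]
122 [ 57.5 -36.5] 75.72
170 [ 18.9 -36.7] 75.34
230 [-33.3 -36.6] 75.27
250 [-51.8 -36.3] 74.83
[ 58.62879137 -61.91941075] 120.54820212170102
```

Plate edges cast at z = 0.092 m (home height) give 120.5 x 75.4 mm, so neither end stands proud. Handing in.

```bash
python3 -c "
from plant import manip
print(manip.job_done())"
```

```text
the job is handed in; nothing more can be done
None
```

The white cover is snapped onto the amber box and sits at its home height at both ends by wrist-camera measurement; the snap came at about 15 N, the gripper is clear, the jars and bowl were not approached, and the job was handed in at about 20 s with no verdict shown.

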